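# Slide a lens blank under the dust cover until it drops into its pocket

## Robot

A 6-joint arm with a two-finger parallel gripper is mounted at the origin on a cart in front of the work surface, level with it; the furniture and walls round the work are solid. World frame = base frame: x ahead of the robot, y to its left, z up, the work surface at z = 0. Lengths are in mm, angles in degrees, forces in N, time in s.
With the tool pointing down it reaches from about 300 to 875 mm from the base axis. Payload 6.4 kg.
Tool frame: the origin (TCP) lies on the centre line of the jaws, within the pads' length; the fingertips stand r.finger_overhang ahead of it and the grasp point (between the pads) lies 3 mm ahead of it (r.finger_overhang is the distance from the TCP to the fingertips, in mm); z points along the fingers, y is the line along which they close (so a half turn about z gives the same grasp; the last joint's range is limited). The gripper opens to 85 mm and grips with 20 to 120 N. Pads are 22 mm wide; open, the fingers measure 114 mm over their backs; the gripper's body (76 mm by 85 mm) begins 54 mm behind the grasp point. The pads swing forward as they close: fully open they stand 13 mm farther back than shut.
Start: joints at [63.696, 10.359, 92.074, -0, 77.567, -11.82], TCP at [143.804, 556.742, 253.288] pointing down, gripper open.
Joint ranges: [-171.53, 171.53], [-51.25, 118.39], [17.06, 147.69], [-65.23, 245.23], [0, 150.52], [-178.68, 178.68]. Speed limits (degrees/s): [147.25, 147.25, 172.46, 180, 180, 180].

## Interface

Orientations are given as [roll, pitch, yaw] about the fixed x, y, z axes, in that order (R = Rz(yaw) Ry(pitch) Rx(roll)).
In Python, from station import observe, viewer, r gives the robot as it stands.
- The arm moves only by the tool servo_tool, never from a script. Its arguments are lists of equal length, an entry for each row: "grip": the finger opening in mm, from 0 to 85.4; "translation": the shift along the world's x, y, z each as a share of 0.5 m, from -1 to 1, a list of three; "turn": the turn about the world's z as a share of pi/4 rad, from -1 to 1. A call has 1 to 12 rows; each row shifts and turns the commanded pose from where the row before left it; what a row does not reach is not made up. A row lasts 1/8 s, in which the tool goes at most 62.5 mm and 10.7 degrees, less where a joint would pass 70% of its speed; a pose out of reach is approached as far as the arm can. A call with a number of a shift or a turn outside -1 to 1 is refused whole. A call with a gripper value outside its range is refused whole. The fingers move at their own pace and stop on an object; "force" is the grip in N (left out, the last holds). Time passes only in rows, so rows that do not move let the fingers close. It gives the time, the measured TCP pose, the force, the opening and the grip force at its end, in the units of the state.
- observe(): the state, without advancing time (a new reading comes with each control period).
- viewer.camera(name): name is "side" or "top"; returns (picture, depth): 400x640x3 uint8, red, green, blue; 400x640 float32, mm along the optical axis (not along the pixel's ray), 0 where there is no reading.
- viewer.calibration(name): a dict with "vertical_fov" (degrees; the focal length in pixels is half the picture's height over the tangent of half this angle, whatever the lens; pixels are square), "cx", "cy" (the principal point, pixels), "k1" (the pictures are not rectified: a ray, as slopes to the right and down, at radius r is drawn at 1 + k1 r^2 times it, then the intrinsics apply), "xyz" and "orientation" of the camera in the world. Camera axes: x right, y down, z forward; pixel columns grow to the right and rows downward; lengths in mm; the calibration is good to about 2 mm. A picture is of the moment at which its call begins. calibration takes no time and is no camera call.
- r.job_done(): hands the job in; it is judged then, once.
The state is a dict: "time": time; "qpos": joint angles; "joint_velocities": joint speeds; "joint_torque": joint torques, N m; "position": TCP position; "orientation": TCP orientation; "contact_force": force on the tool from outside, world axes, zero at the start; "torque": the same for the moment, N m; "gripper_width": finger opening in mm; "gripper_force": force on a finger pad.
Only numpy, scipy, OpenCV 4.12 (cv2) and the standard library are available. Lean on these libraries where they do the work, as an engineer would, in place of code of your own. Each camera call takes 0.05 s, during which the arm holds its last target. There are 200 camera calls.

## Task

Take the glass lens blank by its brass stud, set it down flat on the open landing of the covered seating plate and slide it in under the blue dust cover, stud running along the slot, until it drops into the hidden pocket; then let go, leaving it seated flat. The pocket cannot be seen and sits at a different distance along the slot every time, so go by feel with a light touch: the glass chips if it is pressed or pushed against the plate with more than about 40 N. Leave the bottle, the cups and the tape roll where they stand.

Things in the scene. Friction and masses are not known exactly. Their poses are not given: they have to be found in the camera images.
- blank_stud (a point): Lens blank, loose, flat on the worktop: green glass disc 50 mm across, 6 mm thick, about 80 g, with an upright round brass stud (14 mm across, 46 mm tall, dark rings near its ends) cemented on its middle. Point on the stud's axis, 38 mm above the disc's underside, 14 mm below the stud's top; z up along the stud. Grip the stud here.
- loader: Covered seating plate, fixed, grey, 240 x 92 mm: x runs along its channel from the open landing (x from -110 to -35 mm) to the closed end (inner face x = +117 mm), y across, z up; origin on the worktop on the channel's centre line. The disc slides on its dark deck, 14 mm above the worktop, so the stud point is then at 52 mm, and at 48 mm in the pocket.
- landing (a point): Point on the deck's top (14 mm above the worktop) amid the open landing, at plate x = -72 mm; axes as the plate's. Kerb 6 mm high at the rear, x = -110 mm. Two fences 9 mm high narrow the landing from 78 mm clear at x = -100 mm to 54 mm at the channel's mouth.
- mouth (a point): Mouth of the channel, on the deck's top, at plate x = -35 mm. From here to the closed end: side walls 54 mm apart, and a blue cover of two lips (underside 23 mm, top 26 mm above the worktop) with a 20 mm wide slot between them for the stud. Under it the disc rides on two side ledges, level with the deck within 0.5 mm.
- slot_mid (a point): Point in the slot at plate x = +35 mm, 14 mm above the worktop: middle of the stretch (plate x +14 to +56 mm) where the pocket's centre may be. The pocket is a recess in both ledges, hidden by the lips: 4 mm deep, upright edges, 1.5 to 3 mm of play each way. A blank slid slowly over it, lightly pressed or free to fall, drops in, then stops hard against its edge.
- dropper_0: Bystander: small brown dropper bottle, 31 x 88 mm, origin under its centre.
- cup_red: Bystander: specimen cup with a red lid, 62 x 73 mm, origin under its centre.
- cup_white: Bystander: specimen cup with a white lid, 62 x 73 mm, origin under its centre.
- tape_roll: Bystander: pale green tape roll lying flat, 58 x 18 mm, origin under its centre.
Mind the look-alikes: they are no part of the job. What is meant by the part that bears blank_stud is not brown, and is the larger of those in its own colour.

How it is judged:
By the outcome, as a careful person would: the job done as asked, in the order asked, and still so for the second after the job is handed in, with the robot touching nothing.
It also fails if it takes over 50 s, if anything falls off the work surface, if the arm or the gripper's body presses on something with over 40 N, if the wrist force passes 120 N, or if a joint passes its speed limit or range.

## Working session

There is one attempt and no reset: what is moved stays moved. The work goes in short steps, Python scripts to look and compute and a tool call to move; the robot and the scene stay as the last step left them, time stands still between calls to the robot, and variables do not carry over. Pictures are saved under pics/ and viewed, at most 10 in all, crops included, and the job is handed in when it is done.

Besides the shell and the picture viewer there is one more tool, called after ">>>" as name(argument=value, ...) on one line, values as JSON. servo_tool: Moves the arm, as the interface text tells. Shift numbers are shares of 0.5 m and turn numbers shares of pi/4 rad, none past 1 either way. Its arguments: {"type":"object","properties":{"grip":{"type":"array","items":{"type":"number"}},"translation":{"type":"array","items":{"type":"array","items":{"type":"number"}}},"turn":{"type":"array","items":{"type":"number"}},"force":{"type":"number"}},"required":["grip","translation","turn"]}

```bash
ls; mkdir -p pics; python3 - <<'E'
from station import observe, viewer, r
import cv2, numpy as np
for n in ("top","side"):
    p,d=viewer.camera(n); cv2.imwrite(f"pics/{n}0.png",p[:,:,::-1]); np.savez(f"{n}0.npz",p=p,d=d)
    print(n,viewer.calibration(n))
s=observe(); print(s, r.finger_overhang)
E
```

```text
pics
top {'vertical_fov': 47.68970228527164, 'cx': 327.0445321283272, 'cy': 192.48216057424364, 'k1': -0.0986326658234867, 'xyz': array([ 509.6309275 ,  -40.40670203, 1351.52730911]), 'orientation': array([-176.27710262,   -0.29410247,  -88.97032573])}
side {'vertical_fov': 49.76131489527019, 'cx': 312.5361840570428, 'cy': 198.78618529073964, 'k1': -0.09674677188768446, 'xyz': array([ 160.19093388, 1102.66268824,  621.60100265]), 'orientation': array([-114.4428765 ,   -0.6675705 , -158.76086228])}
{'time': 0.1, 'qpos': array([ 6.36958402e+01,  1.03989060e+01,  9.21274845e+01, -2.71644698e-04,
        7.75674003e+01, -1.18198685e+01]), 'joint_velocities': array([ 0.03087788, -0.13388031, -0.11227776,  0.01275954,  0.12097416,
       -0.07804725]), 'joint_torque': array([-4.69025381e-04, -4.45882094e+01, -3.52236307e+01, -3.87014243e-04,
        4.19065953e-03, -2.67651996e-05]), 'position': array([143.58249802, 556.2933591 , 252.44861936]), 'orientation': array([-1.79908144e+02, -1.89521172e-02,  1.65515752e+02]), 'contact_force': array([ 0.81165439, -0.23045286,  0.4558267 ]), 'torque': array([ 0.01319826, -0.01045455, -0.02566429]), 'gripper_force': 0.0, 'gripper_width': 85.66626694236304} 22.0
```

View pics/top0.png

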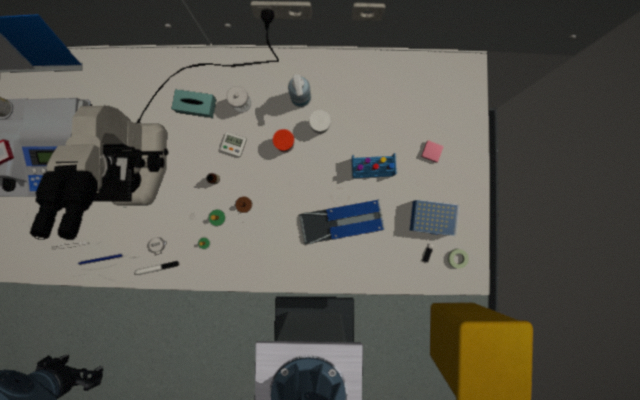

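View pics/side0.png

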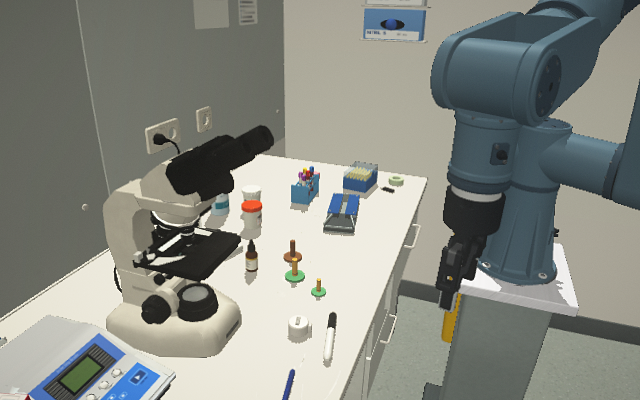

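Top view: large green blank at about (217,217), small green one (203,243), brown one (244,204). The plate runs from the landing end (302,228) to the blue cover's end (383,215). The side view shows the blank at (294,274) and the plate at (341,212).

```bash
cat > h.py <<'E'
import numpy as np, cv2
from scipy.spatial.transform import Rotation as Ro
from station import viewer
def cam(n):
    c=viewer.calibration(n); f=200/np.tan(np.radians(c["vertical_fov"]/2))
    return c,f,Ro.from_euler("xyz",c["orientation"],degrees=True).as_matrix()
def ray(n,uv):
    c,f,R=cam(n); uv=np.atleast_2d(np.asarray(uv,float))
    d=(uv-[c["cx"],c["cy"]])/f; s=d.copy()
    for _ in range(20): s=d/(1+c["k1"]*(s**2).sum(1,keepdims=True))
    return c["xyz"],np.c_[s,np.ones(len(s))]@R.T
def onz(n,uv,z):
    o,d=ray(n,uv); return o+d*((z-o[2])/d[:,2])[:,None]
def proj(n,P):
    c,f,R=cam(n); q=(np.atleast_2d(P)-c["xyz"])@R; s=q[:,:2]/q[:,2:]
    return s*(1+c["k1"]*(s**2).sum(1,keepdims=True))*f+[c["cx"],c["cy"]]
def withdepth(n,d):
    c,f,R=cam(n); v,u=np.mgrid[:400,:640]; o,D=ray(n,np.c_[u.ravel(),v.ravel()])
    return (o+D*d.reshape(-1,1)).reshape(400,640,3)
E
python3 - <<'E'
from h import *
for n,(box) in {"top":(185,190,260,255),"side":(270,230,340,305)}.items():
    z=np.load(n+"0.npz"); p=z["p"]; hsv=cv2.cvtColor(p,cv2.COLOR_RGB2HSV)
    W=withdepth(n,z["d"])
    x0,y0,x1,y1=box
    for nm,lo,hi in (("green",(45,90,50),(85,255,255)),("brass",(12,90,60),(35,255,255))):
        m=cv2.inRange(hsv,lo,hi); k=np.zeros_like(m);k[y0:y1,x0:x1]=m[y0:y1,x0:x1]
        N,L,S,C=cv2.connectedComponentsWithStats(k)
        for i in range(1,N):
            if S[i,4]>8: print(n,nm,S[i],C[i].round(1),onz(n,C[i],6)[0].round(1), np.median(W[L==i],0).round(1))
    m=cv2.inRange(hsv,(100,120,60),(125,255,255)); k=np.zeros_like(m)
    a,b,c,d=(290,190,400,250) if n=="top" else (315,185,365,240)
    k[b:d,a:c]=m[b:d,a:c]
    cs,_=cv2.findContours(k,cv2.RETR_EXTERNAL,cv2.CHAIN_APPROX_NONE)
    for q in cs:
        if cv2.contourArea(q)>100:
            r=cv2.minAreaRect(q); bp=cv2.boxPoints(r); print(n,"blue",r,"\n",onz(n,bp,26).round(1))
    c=p[b-10:d+10,a-10:c+10]; cv2.imwrite(f"pics/{n}_plate.png",cv2.resize(c[:,:,::-1],None,fx=6,fy=6,interpolation=cv2.INTER_CUBIC))
    c=p[y0:y1,x0:x1]; cv2.imwrite(f"pics/{n}_blank.png",cv2.resize(c[:,:,::-1],None,fx=7,fy=7,interpolation=cv2.INTER_CUBIC))
E
```

```text
top green [209 210  16  15 139] [217.2 217.3] [517.2 280.7   6. ] [515.4 279.6   3.9]
top green [199 238  10  10  57] [204.2 242.6] [441.1 317.7   6. ] [442.5 317.5   3.8]
top brass [236 197  12  10  48] [241.6 200.7] [568.2 208.7   6. ] [570.1 206.4   3.8]
top brass [238 207  13   5  31] [243.8 209. ] [543.5 201.5   6. ] [543.3 202.4   4.9]
top brass [211 215   8   5  30] [214. 217.] [517.8 290.3   6. ] [517.6 280.8  47.6]
top brass [199 242   6   4  18] [201.4 243.2] [438.9 326.    6. ] [440.5 319.4  26. ]
top blue ((355.7240295410156, 228.23202514648438), (11.806440353393555, 51.966224670410156), 79.69515228271484) 
 [[ 494.8  -53.5   26. ]
 [ 524.5 -202.9   26. ]
 [ 490.7 -209.5   26. ]
 [ 461.1  -60.3   26. ]]
top blue ((352.30853271484375, 210.1307830810547), (11.365947723388672, 51.65132141113281), 79.28687286376953) 
 [[ 546.4  -43.1   26. ]
 [ 577.3 -191.7   26. ]
 [ 544.6 -198.3   26. ]
 [ 513.9  -49.9   26. ]]
side green [286 270  19  12 145] [294.4 276.1] [517.8 286.6   6. ] [515.2 289.    6.8]
side green [311 287  15   9  81] [318.1 291.7] [441.1 323.9   6. ] [439.6 322.4   4.8]
side brass [284 240  18  36 268] [292.8 257.8] [555.5 210.4   6. ] [553.6 210.9  16.2]
side brass [317 279   4  13  50] [318.4 284.8] [450. 298.   6.] [441.1 322.6  24.9]
side blue ((351.9159851074219, 204.21197509765625), (10.82257080078125, 20.303499221801758), 10.30484676361084) 
 [[ 496.3  -58.7   26. ]
 [ 531.1 -212.    26. ]
 [ 492.6 -210.3   26. ]
 [ 461.8  -58.4   26. ]]
side blue ((335.29998779296875, 203.10000610351562), (10.11928653717041, 21.50348472595215), 18.434947967529297) 
 [[ 550.9  -47.8   26. ]
 [ 582.7 -208.6   26. ]
 [ 543.5 -195.3   26. ]
 [ 516.   -38.    26. ]]
```

```bash
cd pics; python3 - <<'E'
import cv2,numpy as np
a,b=cv2.imread("top_plate.png"),cv2.imread("side_plate.png");print(a.shape,b.shape)
a2=cv2.imread("top_blank.png");b2=cv2.imread("side_blank.png");print(a2.shape,b2.shape)
E
```

```text
(480, 780, 3) (450, 420, 3)
(455, 525, 3) (525, 490, 3)
```

View pics/top_plate.png

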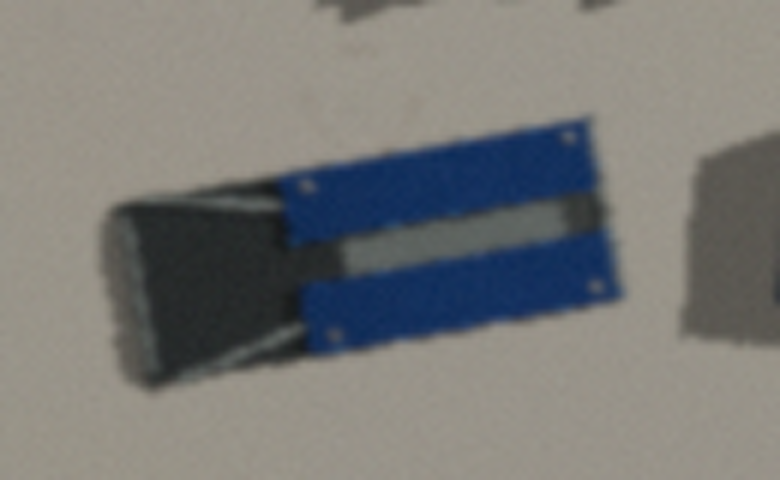

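View pics/side_plate.png

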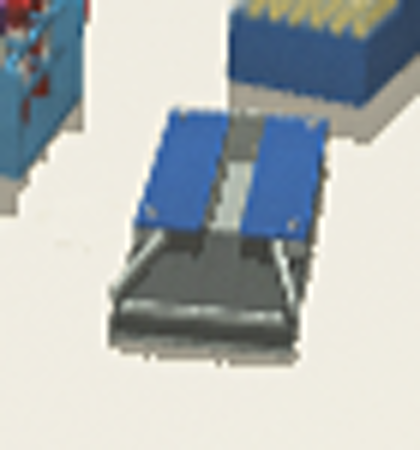

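Top crop: landing at left (kerb at crop (130,295)), mouth edge from (283,180) to (312,352), far end from (590,118) to (620,298). The slot centre runs from about (297,262) to (600,212). The side crop shows the same layout.

```bash
python3 - <<'E'
from h import *
for n in ("top","side"):
    z=np.load(n+"0.npz"); p=z["p"]; W=withdepth(n,z["d"])
    near=(np.hypot(W[...,0]-517,W[...,1]-284)<35)
    for lo,hi in ((3,9),(12,35),(35,48),(48,58)):
        m=near&(W[...,2]>lo)&(W[...,2]<hi)
        if m.sum(): 
            v,u=np.nonzero(m); print(n,lo,hi,m.sum(),"mean",W[m].mean(0).round(1),"mid",((W[m].min(0)+W[m].max(0))/2).round(1),"uv",u.mean().round(1),v.mean().round(1))
    hsv=cv2.cvtColor(p,cv2.COLOR_RGB2HSV)
    g=cv2.inRange(hsv,(30,60,40),(90,255,255)); k=np.zeros_like(g)
    b=(200,205,232,230) if n=="top" else (280,262,310,285)
    k[b[1]:b[3],b[0]:b[2]]=g[b[1]:b[3],b[0]:b[2]]
    c=max(cv2.findContours(k,0,cv2.CHAIN_APPROX_NONE)[0],key=len); h=cv2.convexHull(c)
    P=onz(n,h[:,0],6 if n=="top" else 3)[:,:2].astype(np.float32); print(n,"disc",cv2.minEnclosingCircle(P))
    # plate lips: all blue pixels, symmetric box
    m=cv2.inRange(hsv,(100,120,60),(125,255,255)); k=np.zeros_like(m)
    a,b_,c_,d=(290,190,400,250) if n=="top" else (325,193,362,217)
    k[b_:d,a:c_]=m[b_:d,a:c_]; v,u=np.nonzero(k); Q=onz(n,np.c_[u,v],26)[:,:2].astype(np.float32)
    r=cv2.minAreaRect(Q); print(n,"cover",r, Q.mean(0)); 
E
```

```text
top 3 9 106 mean [518.2 282.7   5.2] mid [516.5 283.3   5.8] uv 216.6 216.9
top 12 35 9 mean [518.2 279.2  23.1] mid [517.9 279.8  23.5] uv 216.3 216.9
top 35 48 10 mean [517.8 281.1  44.7] mid [517.6 282.7  43. ] uv 213.9 216.9
top 48 58 15 mean [516.3 283.9  51. ] mid [517.4 285.1  51.4] uv 212.4 217.4
top disc ((517.0252685546875, 282.643798828125), 24.076528549194336)
top cover ((518.73193359375, -126.34408569335938), (87.33712768554688, 152.27017211914062), 11.33190631866455) [ 518.7154  -125.59688]
side 3 9 171 mean [518.3 286.4   6.5] mid [515.2 283.5   6. ] uv 294.3 275.9
side 12 35 49 mean [517.9 285.6  23.7] mid [518.7 283.8  23.6] uv 294.5 269.9
side 35 48 26 mean [517.6 285.7  42.1] mid [518.6 284.2  41.1] uv 294.5 263.7
side 48 58 23 mean [519.4 283.1  51.9] mid [519.4 282.9  51.7] uv 294.3 259.6
side disc ((519.5244140625, 280.1221618652344), 27.966154098510742)
side cover ((521.4876098632812, -128.02780151367188), (89.36532592773438, 151.59681701660156), 11.483104705810547) [ 520.46204 -125.09667]
```

View pics/side_blank.png

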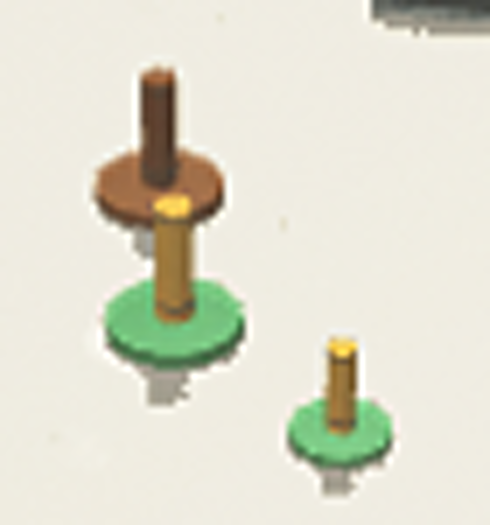

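```bash
python3 - <<'E'
from h import *
A=[];
for n in ("top","side"):
    z=np.load(n+"0.npz"); W=withdepth(n,z["d"]); A.append(W[z["d"]>0])
P=np.vstack(A); P=P[(P[:,2]>75)&(P[:,2]<600)&(P[:,0]>250)]
for x in range(300,800,50):
    print(x,[(y,int(s.max())) for y in range(-300,700,50) for s in [P[(abs(P[:,0]-x-25)<25)&(abs(P[:,1]-y-25)<25),2]] if len(s)>2])
E
```

```text
300 []
350 []
400 []
450 [(450, 442), (500, 442), (550, 442)]
500 [(450, 429), (500, 432), (550, 433)]
550 [(450, 418), (500, 418), (550, 418), (600, 207)]
600 [(250, 91), (400, 114), (450, 390), (500, 395), (550, 390), (600, 217)]
650 [(-250, 102), (-200, 102), (-150, 100), (350, 214), (400, 215), (450, 362), (500, 366), (550, 366), (600, 225), (650, 87)]
700 [(50, 77), (100, 77), (500, 316), (550, 315), (650, 103)]
750 [(-50, 77), (0, 77), (50, 77), (100, 76), (500, 313), (550, 313), (650, 103)]
```

>>> servo_tool(grip=[45,45,45,45,45,45,45,45,45,45,45], translation=[[0.02,-0.114,0],[0.02,-0.114,0],[0.02,-0.114,0],[0.02,-0.114,0],[0.1113,-0.0151,0],[0.1113,-0.0151,0],[0.1113,-0.0151,0],[0.1113,-0.0151,0],[0.1113,-0.0151,0],[0.1113,-0.0151,0],[0,0,0]], turn=[-0.142,-0.142,-0.142,-0.142,-0.142,-0.142,-0.142,-0.142,-0.142,-0.142,0], force=20)

```text
time: 1.48
position: [520.5, 281.9, 251.6]
orientation: [-179.9, 0.0, 101.4]
contact_force: [-0.7, -0.2, -0.9]
gripper_width: 44.9
gripper_force: 0.0
```

>>> servo_tool(grip=[45,45,45,45,45,45], translation=[[-0.003,0.001,-0.1],[0,0,-0.1],[0,0,-0.1],[0,0,-0.08],[0,0,-0.04],[0,0,0]], turn=[0,0,0,0,0,0])

```text
time: 2.22
position: [514.9, 283.9, 42.3]
orientation: [-179.8, 0.0, 101.7]
contact_force: [0.6, 1.0, 0.8]
gripper_width: 45.3
gripper_force: 0.0
```

>>> servo_tool(grip=[0,0,0,0,0,0], translation=[[0,0,-0.002],[0,0,0],[0,0,0],[0,0,0],[0,0,0],[0,0,0]], turn=[0,0,0,0,0,0], force=20)

```text
time: 2.98
position: [517.6, 284.5, 44.3]
orientation: [179.8, -0.0, 101.6]
contact_force: [-0.2, 0.4, 6.2]
gripper_width: 13.2
gripper_force: 20.8
```

```bash
python3 - <<'E'
from station import observe, viewer
from h import *
s=observe(); print({k:np.round(s[k],2) for k in ("time","qpos","position","contact_force","gripper_width","gripper_force")})
for n in ("top","side"):
    p,d=viewer.camera(n); np.savez(n+"1.npz",p=p,d=d)
s=observe(); print(s["position"])
q=np.load("side1.npz")["p"][220:300,250:350]; cv2.imwrite("pics/s1.png",cv2.resize(q[:,:,::-1],None,fx=6,fy=6,interpolation=cv2.INTER_CUBIC))
E
```

```text
{'time': np.float64(2.98), 'qpos': array([1.728e+01, 2.739e+01, 9.702e+01, 1.000e-02, 5.540e+01, 5.660e+00]), 'position': array([517.63, 284.45,  44.28]), 'contact_force': array([-0.21,  0.41,  6.24]), 'gripper_width': np.float64(13.22), 'gripper_force': np.float64(20.85)}
[517.65931333 284.46913788  44.30033708]
```

View pics/s1.png

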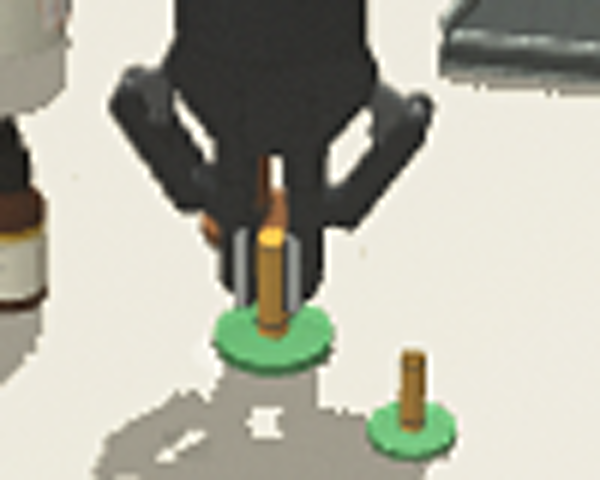

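The side crop shows the pads on both sides of the stud at crop (272,270), with the large green disc flat at (272,338). I'll regrip a quarter turn round so the stud is centred both ways.

>>> servo_tool(grip=[40,40,40,40,40,40,40,40,40,40,40,40], translation=[[0,0,0],[0,0,0],[0,0,0],[0,0,0],[0,0,0],[0,0,0],[0,0,0],[0,0,0],[0,0,0],[0,0,0],[0,0,0],[0,0,0]], turn=[0,0,0.2,0.2,0.2,0.2,0.2,0.2,0.2,0.2,0.2,0.2])

```text
time: 4.58
position: [516.0, 283.8, 42.0]
orientation: [-180.0, -0.0, -168.1]
contact_force: [0.1, 0.5, 0.5]
gripper_width: 40.2
gripper_force: 0.0
```

>>> servo_tool(grip=[40,10,10,10,10,10], translation=[[0,0,0],[0,0,0],[0,0,0],[0,0,0],[0,0,0],[0,0,0]], turn=[0,0,0,0,0,0])

```text
time: 5.32
position: [516.2, 283.9, 42.3]
orientation: [-180.0, -0.0, -168.4]
contact_force: [0.3, -0.7, -0.3]
gripper_width: 12.9
gripper_force: 20.3
```

>>> servo_tool(grip=[10,10,10,10,10,10,10,10,10,10,10], translation=[[0,0,0.05],[0,0,0.07],[-0.0063,-0.0996,0],[-0.0063,-0.0996,0],[-0.0063,-0.0996,0],[-0.0063,-0.0996,0],[-0.0063,-0.0996,0],[-0.0063,-0.0996,0],[0,0,0],[0,0,0],[0,0,0]], turn=[0,0,0,0,0,0,0,0,0,0,0])

```text
time: 6.7
position: [497.2, -13.7, 102.2]
orientation: [180.0, -0.0, -168.3]
contact_force: [0.3, 0.9, 0.0]
gripper_width: 13.6
gripper_force: 20.3
```

```bash
python3 - <<'E'
from station import observe, viewer
from h import *
for n in ("top","side"):
    p,d=viewer.camera(n); np.savez(n+"2.npz",p=p,d=d)
s=observe(); T=s["position"]; print({k:np.round(s[k],2) for k in ("time","position","orientation","contact_force","gripper_width","gripper_force")})
for n in ("top","side"):
    z=np.load(n+"2.npz"); p=z["p"]; hsv=cv2.cvtColor(p,cv2.COLOR_RGB2HSV)
    g=cv2.inRange(hsv,(40,60,40),(90,255,255)); e=proj(n,T-[0,0,38])[0]; print(n,"expect",e)
    k=np.zeros_like(g); u,v=e.astype(int); k[v-25:v+25,u-25:u+25]=g[v-25:v+25,u-25:u+25]
    v,u=np.nonzero(k); 
    if len(u): print(len(u),u.mean(),v.mean(),u.min(),u.max(),v.min(),v.max(), onz(n,[(u.min()+u.max())/2,(v.min()+v.max())/2],T[2]-38)[0])
a=np.load("top2.npz")["p"][180:260,280:390]; b=np.load("side2.npz")["p"][170:250,285:375]
f=lambda q:cv2.resize(q[:,:,::-1],None,fx=4,fy=4,interpolation=cv2.INTER_CUBIC)
cv2.imwrite("pics/c2.png",np.hstack([f(a),f(b)])[:, :800])
E
```

```text
{'time': np.float64(6.8), 'position': array([497.25, -13.69, 102.19]), 'orientation': array([ 1.7999e+02, -1.0000e-02, -1.6828e+02]), 'contact_force': array([ 0.45, -0.29, -1.3 ]), 'gripper_width': np.float64(13.21), 'gripper_force': np.float64(20.27)}
top expect [315.22831702 226.10729693]
side expect [340.52976467 207.91067568]
93 339.9032258064516 208.0 332 348 204 211 [499.59765166 -15.79308835  64.18879298]
```

View pics/c2.png

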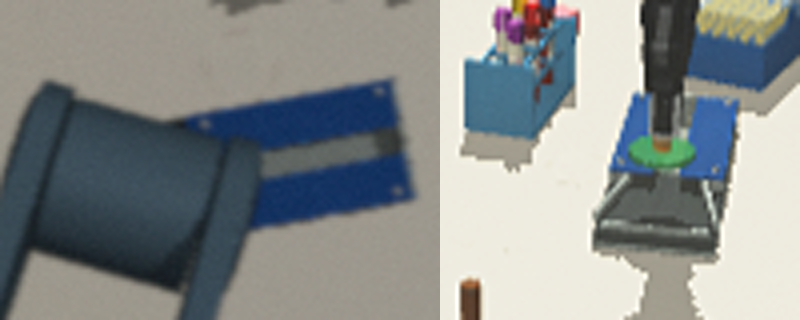

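The side view shows the disc hovering at crop (662,152), full-image (340,208). That matches the TCP to within about 2 mm, and the corrected cover centre agrees with the top view. Lowering onto the landing.

>>> servo_tool(grip=[10,10,10,10,10,10,10,10,10,10], translation=[[-0.002,0,-0.04],[0,0,-0.03],[0,0,-0.012],[0,0,-0.004],[0,0,-0.002],[0,0,-0.002],[0,0,-0.002],[0,0,-0.001],[0,0,-0.001],[0,0,0]], turn=[0,0,0,0,0,0,0,0,0,0])

```text
time: 8.05
position: [496.5, -15.0, 56.2]
orientation: [-180.0, 0.0, -168.4]
contact_force: [-3.8, 0.8, 8.1]
gripper_width: 12.9
gripper_force: 21.2
```

>>> servo_tool(grip=[10,10,10,10,10,10,10,10,10], translation=[[0.0012,-0.0059,0.0006],[0.0012,-0.0059,0],[0.0012,-0.0059,0],[0.0012,-0.0059,0],[0.0012,-0.0059,0],[0.0012,-0.0059,0],[0.0012,-0.0059,0],[0.0012,-0.0059,0],[0,0,0]], turn=[0,0,0,0,0,0,0,0,0])

```text
time: 9.18
position: [501.7, -38.3, 56.2]
orientation: [180.0, 0.1, -168.4]
contact_force: [-0.4, 3.6, 5.3]
gripper_width: 13.4
gripper_force: 20.9
```

>>> servo_tool(grip=[10,10,10,10,10,10,10,10,10,10,10], translation=[[0.0012,-0.0059,0],[0.0012,-0.0059,0],[0.0012,-0.0059,0],[0.0012,-0.0059,0],[0.0012,-0.0059,0],[0.0012,-0.0059,0],[0.0012,-0.0059,0],[0.0012,-0.0059,0],[0.0012,-0.0059,0],[0.0012,-0.0059,0],[0,0,0]], turn=[0,0,0,0,0,0,0,0,0,0,0])

```text
time: 10.55
position: [507.6, -67.7, 56.2]
orientation: [180.0, 0.1, -168.4]
contact_force: [-0.2, 3.0, 5.9]
gripper_width: 13.5
gripper_force: 21.0
```

>>> servo_tool(grip=[10,10,10,10,10,10,10,10,10], translation=[[0.0012,-0.0059,0],[0.0012,-0.0059,0],[0.0012,-0.0059,0],[0.0012,-0.0059,0],[0.0012,-0.0059,0],[0.0012,-0.0059,0],[0.0012,-0.0059,0],[0.0008,-0.0039,0],[0,0,0]], turn=[0,0,0,0,0,0,0,0,0])

```text
time: 11.68
position: [512.0, -90.2, 56.1]
orientation: [180.0, 0.0, -168.4]
contact_force: [-1.1, 3.8, 5.0]
gripper_width: 13.1
gripper_force: 21.1
```

>>> servo_tool(grip=[10,10,10,10,10,10], translation=[[0.0003,-0.0015,-0.0006],[0.0003,-0.0015,0],[0.0003,-0.0015,0],[0.0003,-0.0015,0],[0.0003,-0.0015,0],[0,0,0]], turn=[0,0,0,0,0,0])

```text
time: 12.42
position: [512.8, -93.4, 56.1]
orientation: [179.9, 0.0, -168.4]
contact_force: [-2.2, 6.5, 9.4]
gripper_width: 13.2
gripper_force: 21.4
```

>>> servo_tool(grip=[10,10,10,10], translation=[[0.0003,-0.0015,0],[0.0004,-0.002,0],[0.0004,-0.002,0],[0.0003,-0.0015,0]], turn=[0,0,0,0])

```text
time: 12.92
position: [513.5, -96.9, 56.1]
orientation: [179.9, 0.0, -168.4]
contact_force: [-1.4, 6.0, 8.5]
gripper_width: 13.3
gripper_force: 21.4
```

>>> servo_tool(grip=[10,10,10,10], translation=[[0.0003,-0.0015,0],[0.0004,-0.002,0],[0.0004,-0.002,0],[0.0003,-0.0015,0]], turn=[0,0,0,0])

```text
time: 13.42
position: [514.2, -100.4, 56.0]
orientation: [179.9, 0.0, -168.4]
contact_force: [-0.2, 5.6, 9.2]
gripper_width: 13.3
gripper_force: 21.4
```

>>> servo_tool(grip=[10,10,10,10], translation=[[0.0003,-0.0015,0],[0.0004,-0.002,0],[0.0004,-0.002,0],[0.0003,-0.0015,0]], turn=[0,0,0,0])

```text
time: 13.92
position: [514.9, -103.9, 56.0]
orientation: [179.9, 0.0, -168.4]
contact_force: [-1.4, 7.2, 7.8]
gripper_width: 13.5
gripper_force: 21.4
```

>>> servo_tool(grip=[10,10,10,10], translation=[[0.0003,-0.0015,0],[0.0004,-0.002,0],[0.0004,-0.002,0],[0.0003,-0.0015,0]], turn=[0,0,0,0])

```text
time: 14.42
position: [515.5, -107.4, 56.0]
orientation: [179.9, 0.0, -168.4]
contact_force: [-1.7, 7.2, 7.0]
gripper_width: 13.1
gripper_force: 21.4
```

>>> servo_tool(grip=[10,10,10,10], translation=[[0.0003,-0.0015,0],[0.0004,-0.002,0],[0.0004,-0.002,0],[0.0003,-0.0015,0]], turn=[0,0,0,0])

```text
time: 14.92
position: [516.2, -110.9, 55.9]
orientation: [179.9, 0.0, -168.4]
contact_force: [-1.0, 6.1, 8.1]
gripper_width: 13.3
gripper_force: 21.4
```

>>> servo_tool(grip=[10,10,10,10], translation=[[0.0003,-0.0015,0],[0.0004,-0.002,0],[0.0004,-0.002,0],[0.0003,-0.0015,0]], turn=[0,0,0,0])

```text
time: 15.42
position: [516.9, -114.4, 55.9]
orientation: [179.9, 0.0, -168.4]
contact_force: [-1.4, 6.6, 8.3]
gripper_width: 13.0
gripper_force: 21.4
```

>>> servo_tool(grip=[10,10,10,10], translation=[[0.0003,-0.0015,0],[0.0004,-0.002,0],[0.0004,-0.002,0],[0.0003,-0.0015,0]], turn=[0,0,0,0])

```text
time: 15.92
position: [517.5, -117.9, 55.9]
orientation: [179.9, 0.0, -168.4]
contact_force: [-1.6, 5.5, 7.2]
gripper_width: 13.4
gripper_force: 21.5
```

>>> servo_tool(grip=[10,10,10,10], translation=[[0.0003,-0.0015,0],[0.0004,-0.002,0],[0.0004,-0.002,0],[0.0003,-0.0015,0]], turn=[0,0,0,0])

```text
time: 16.42
position: [518.2, -121.5, 55.8]
orientation: [179.9, 0.0, -168.4]
contact_force: [-0.8, 5.7, 6.0]
gripper_width: 13.5
gripper_force: 21.5
```

>>> servo_tool(grip=[10,10,10,10], translation=[[0.0003,-0.0015,-0.0003],[0.0004,-0.002,0],[0.0004,-0.002,0],[0.0003,-0.0015,0]], turn=[0,0,0,0])

```text
time: 16.92
position: [518.9, -124.9, 55.7]
orientation: [179.9, 0.0, -168.4]
contact_force: [-0.7, 5.2, 6.6]
gripper_width: 13.3
gripper_force: 22.0
```

>>> servo_tool(grip=[10,10,10,10], translation=[[0.0003,-0.0015,-0.0003],[0.0004,-0.002,0],[0.0004,-0.002,0],[0.0003,-0.0015,0]], turn=[0,0,0,0])

```text
time: 17.42
position: [519.6, -128.5, 55.4]
orientation: [179.9, 0.0, -168.4]
contact_force: [-0.2, 4.2, 6.0]
gripper_width: 13.4
gripper_force: 21.6
```

>>> servo_tool(grip=[10,10,10,10], translation=[[0.0003,-0.0015,-0.0004],[0.0003,-0.0015,-0.0004],[0.0003,-0.0015,0],[0.0003,-0.0015,0]], turn=[0,0,0,0])

```text
time: 17.92
position: [520.0, -132.6, 54.4]
orientation: [-180.0, -0.0, -168.4]
contact_force: [-0.0, 0.1, -1.6]
gripper_width: 13.4
gripper_force: 20.3
```

The vertical load is gone and z has fallen, so the blank is over the pocket. Lowering gently.

>>> servo_tool(grip=[10,10,10,10,10], translation=[[0,0,-0.001],[0,0,-0.001],[0,0,-0.001],[0,0,-0.0008],[0,0,0]], turn=[0,0,0,0,0])

```text
time: 18.55
position: [520.0, -132.3, 52.6]
orientation: [180.0, -0.0, -168.4]
contact_force: [-0.8, -0.7, -0.5]
gripper_width: 13.4
gripper_force: 20.3
```

>>> servo_tool(grip=[10,10,10,10,10], translation=[[0,0,-0.0006],[0,0,-0.0006],[0,0,-0.0004],[0,0,0],[0,0,0]], turn=[0,0,0,0,0])

```text
time: 19.18
position: [520.1, -132.3, 52.0]
orientation: [-180.0, 0.0, -168.4]
contact_force: [-1.7, -0.1, 3.4]
gripper_width: 13.6
gripper_force: 20.5
```

>>> servo_tool(grip=[18,24,40,40,40,40,40,40], translation=[[0,0,0.0006],[0,0,0],[0,0,0],[0,0,0.01],[0,0,0.04],[0,0,0.08],[0,0,0.08],[0,0,0]], turn=[0,0,0,0,0,0,0,0])

```text
time: 20.18
position: [522.4, -133.4, 161.2]
orientation: [-179.7, 0.3, -168.4]
contact_force: [-0.2, -0.1, -0.8]
gripper_width: 39.8
gripper_force: 0.0
```

```bash
python3 - <<'E'
from station import observe, viewer
from h import *
s=observe(); print(s["time"],s["position"],s["contact_force"])
p,d=viewer.camera("side"); W=withdepth("side",d)
m=(np.hypot(W[...,0]-520,W[...,1]+132)<14)&(W[...,2]>32)&(W[...,2]<80)
print(m.sum(), W[m].max(0), np.median(W[m],0), sorted(W[m][:,2])[-6:])
for e in ([520,-132,62],[520,-132,66]): print(proj("side",e))
cv2.imwrite("pics/s3.png",cv2.resize(p[160:250,290:390,::-1],None,fx=6,fy=6,interpolation=cv2.INTER_CUBIC))
E
```

```text
20.175 [ 522.43936574 -133.43104537  161.24146647] [-0.19602835 -0.10853493 -0.79911495]
41 [ 527.62744417 -123.84290873   64.04121974] [ 520.06024607 -129.3521563    48.30663762] [np.float64(61.496631924283975), np.float64(61.601010487421604), np.float64(62.46840427759639), np.float64(62.638162794666414), np.float64(63.401570698020805), np.float64(64.04121973644317)]
[[345.0132023  192.76965114]]
[[345.06575522 191.63899524]]
```

View pics/s3.png

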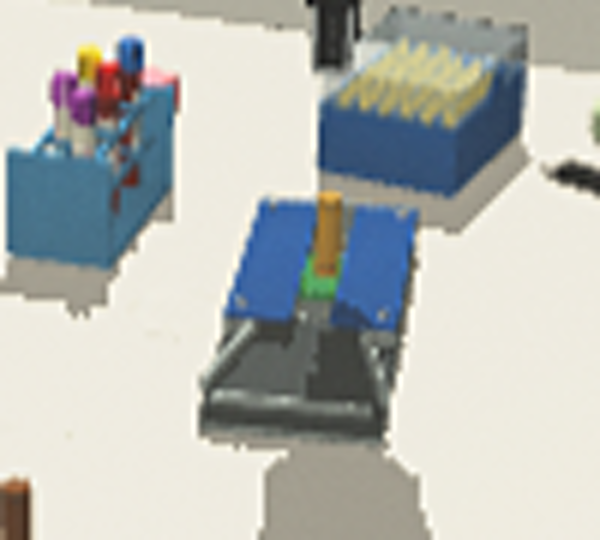

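The side crop shows the stud standing upright in the slot at (328,235), with the green disc under the lips. The stud's top is at about 62 mm, which is the seated height, and the gripper is clear.

```bash
python3 -c "
from station import r; print(r.job_done())"
```

```text
the job is handed in; nothing more can be done
None
```

The lens blank is seated flat in the hidden pocket at about plate x = +49 mm. The gripper has let go and is clear, and the job is handed in after about 20 s, with the highest force I read about 10 N.

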